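# Sweep loose collars into the catch pan

## Task

Clear the bench: sweep the three loose knurled steel collars along the bench top with your fingers, through the open front of the sheet-metal catch pan, until all three lie flat and wholly inside it. Push them steadily - do not pick them up, tip them over or flick them - and leave the upright die, the V-block and the screwdriver where they are.

Things in the scene. Friction and masses are not known exactly. Their poses are not given: they have to be found in the camera images.
- collar_1: knurled steel collar (ring), 42 mm outside and about 16 mm bore, 14 mm high, 60 to 130 g, lying flat on the bench; origin at the centre of its underside, z up. The three collars are alike. It slides when pushed at its side
- collar_2: knurled steel collar (ring), 42 mm outside and about 16 mm bore, 14 mm high, 60 to 130 g, lying flat on the bench; origin at the centre of its underside, z up. The three collars are alike. It slides when pushed at its side
- collar_3: knurled steel collar (ring), 42 mm outside and about 16 mm bore, 14 mm high, 60 to 130 g, lying flat on the bench; origin at the centre of its underside, z up. The three collars are alike. It slides when pushed at its side
- pan: plain sheet-steel catch pan screwed down (fixed): three walls 2.5 mm thick, 31 mm high, and an open front. Inside 110 mm deep (its x: -55 mm at the open front, +55 mm at the back wall) and 230 mm wide (its y: -115 to +115 mm); floor 1.6 mm above the bench. Origin at the centre of its underside, z up; its -x side, the open front, faces roughly toward the robot (yaw within 0.15 rad)
- pan_mouth (a point): middle of the pan's open front, at floor level (pan x = -55 mm); a lip slopes from here down to the bench at pan x = -67 mm, so that parts slide in. A collar is wholly inside when its centre is at least 21 mm past this line
- die: dark steel riveting die, a stepped round post 25 mm in diameter and 43 mm high, 120 g, standing upright loose in the row of collars; origin at the centre of its underside. Leave it standing in its place
- v_block: steel V-block, 52 x 60 x 42 mm high, loose at the left of the collars (+y); origin at the centre of its underside. Leave it alone
- clamp_handle (a point): top of the red upright handle (about 20 mm thick) of the toggle clamp, 142 mm above the bench; the clamp is fixed on a wooden base about 110 x 150 mm, left of the pan, and never moves: keep the hand's body clear of it. A tall lever press is fixed further left (beyond y = +0.2 and x = 0.5): go round its robot side
- screwdriver: screwdriver, 196 mm long and 25 mm high, lying loose to the right of the pan (-y), roughly along x; origin at the middle of its underside. Leave it alone

How it is judged:
By the outcome, as a careful person would: the job done as asked, in the order asked, and still so for the second after the job is handed in, with the robot touching nothing.
It also fails if it takes over 58 s, if anything falls off the work surface, if the arm or the gripper's body presses on something with over 40 N, if the wrist force passes 120 N, or if a joint passes its speed limit or range.

## Robot

A 7-joint arm with a two-finger parallel gripper is mounted at the origin on a cart in front of the work surface, level with it; the furniture and walls round the work are solid. World frame = base frame: x ahead of the robot, y to its left, z up, the work surface at z = 0. Lengths are in m, angles in rad, forces in N, time in s.
With the tool pointing down it reaches from about 0.4 to 0.9 m from the base axis. Payload 5.6 kg.
Tool frame: the origin (TCP) lies at the very end of the fingers, on their centre line; the grasp point (between the pads) lies 19 mm behind it; z points along the fingers, y is the line along which they close (so a half turn about z gives the same grasp; the last joint's range is limited). The gripper opens to 92 mm and grips with 3 to 60 N. Pads are 20 mm wide; open, the fingers measure 128 mm over their backs; the gripper's body (75 mm by 189 mm) begins 69 mm behind the grasp point.
Start: joints at [-1.234, 0.468, -0.012, 1.603, 0.006, 1.071, -0.056], TCP at [0.241, 0.604, 0.185] pointing down, gripper open.
Joint ranges: [-2.53, 2.53], [-0.31, 2.02], [-1.57, 1.55], [0.28, 2.44], [-1.29, 4.43], [0.15, 1.84], [-2.92, 2.92]. Speed limits (rad/s): [2.57, 2.57, 3.14, 3.14, 3.14, 3.14, 3.14].

## Interface

Orientations are given as a rotation vector (axis times angle).
In Python, from rig import r, eyes gives the robot as it stands. The module is installed in compiled form; this text tells all that it offers.
- The arm moves only by the tool step_arm, never from a script. Its argument "moves" is text: rows parted by semicolons, each of 7 numbers parted by spaces: the turn, a rotation vector about the world's x, y, z in units of 6 degrees (1.0 is 6 degrees), then the shift along the world's x, y, z in units of 40 mm (1.0 is 40 mm), then the closure, from -1 (fully open) to 1 (shut). A call has 1 to 8 rows; each row is the pose to reach, as a shift and turn from the pose commanded when the call began; what a row does not reach only later rows make up. A row lasts 1/12 s, in which the tool goes at most 41.7 mm and 7.16 degrees, less where a joint would pass 70% of its speed; a pose out of reach is approached as far as the arm can. A call with a gripper value outside its range is refused whole. The fingers move at their own pace and stop on an object; "newtons" is the grip in N (left out, the last holds). Time passes only in rows, so rows that repeat a pose let the fingers close. It gives the time, the measured TCP pose, the force, the opening and the grip force at its end, in the units of the state.
- r.get_obs(): the state, without advancing time (a new reading comes with each control period).
- eyes.get_image(name): name is "scene" or "top" or "wrist"; returns a dict with "color" (420x560x3 uint8, red, green, blue), "camera_matrix" (3x3 intrinsics, pixels), "pose" (4x4, takes a point from camera to world coordinates); the wrist camera has in their place "hand_eye" (4x4, takes a point from camera to tool coordinates, whose origin is the TCP and whose axes are the flange's). Camera axes: x right, y down, z forward; pixel columns grow to the right and rows downward; lengths in m; the calibration is good to about 2 mm. A picture is of the moment at which its call begins: read the wrist's pose just before it. There is no depth.
- r.hand_in(): hands the job in; it is judged then, once.
The state is a dict: "time_s": time; "qpos": joint angles; "qvel": joint speeds; "effort": joint torques, N m; "position": TCP position; "eef_rot": TCP orientation; "force": force on the tool from outside, world axes, zero at the start; "wrist_torque": the same for the moment, N m; "gripper_width": opening from 0.0 (shut) to 1.0 (fully open); "gripper_force": force on a finger pad.
Only numpy, scipy, OpenCV 4.12 (cv2) and the standard library are available. Lean on these libraries where they do the work, as an engineer would, in place of code of your own. Each camera call takes 0.05 s, during which the arm holds its last target. There are 200 camera calls.

## Working session

There is one attempt and no reset: what is moved stays moved. The work goes in short steps, Python scripts to look and compute and a tool call to move; the robot and the scene stay as the last step left them, time stands still between calls to the robot, and variables do not carry over. Pictures are saved under pics/ and viewed, at most 10 in all, crops included, and the job is handed in when it is done.

Besides the shell and the picture viewer there is one more tool, called after "Emit:" by a JSON object that holds its "fn" and its "kwargs". step_arm: Moves the arm, as the interface text tells. Its arguments: {"type":"object","properties":{"moves":{"type":"string"},"newtons":{"type":"number"}},"required":["moves"]}

```bash
mkdir -p pics
cat > h.py <<'E'
from rig import r, eyes
import numpy as np, cv2
def snap(name,fn):
    d=eyes.get_image(name); cv2.imwrite('pics/'+fn,d['color'][:,:,::-1]); return d
def ray(d,u,v,z,T=None):
    K=d['camera_matrix']; T=d['pose'] if T is None else T
    w=T[:3,:3]@np.linalg.inv(K)@np.array([u,v,1.]); o=T[:3,3]
    return o+w*(z-o[2])/w[2]
E
python3 - <<'E'
from h import *
import pickle
out={}
for n in ('top','scene'):
    d=snap(n,n+'1.png'); out[n]=d; print(n,d['camera_matrix'].round(1).tolist(),d['pose'].round(3).tolist())
pickle.dump(out,open('cam.pkl','wb'))
o=r.get_obs(); print(o['time_s'],o['position'],o['eef_rot'],o['gripper_width'],o['force'])
E
```

```text
top [[386.7, 0.0, 280.6], [0.0, 386.7, 207.5], [0.0, 0.0, 1.0]] [[-0.016, -0.988, 0.151, 0.417], [-0.999, 0.022, 0.044, -0.306], [-0.047, -0.151, -0.988, 0.954], [0.0, 0.0, 0.0, 1.0]]
scene [[457.0, 0.0, 278.7], [0.0, 457.0, 215.8], [0.0, 0.0, 1.0]] [[0.537, -0.385, 0.751, -0.092], [-0.843, -0.245, 0.478, -0.672], [-0.001, -0.89, -0.456, 0.502], [0.0, 0.0, 0.0, 1.0]]
0.1 [0.2408743  0.60312596 0.18415742] [-5.93085432e-01 -3.08494595e+00  2.42937039e-03] 0.9997179288732699 [ 0.15221811 -0.00169265  0.06447078]
```

View pics/top1.png

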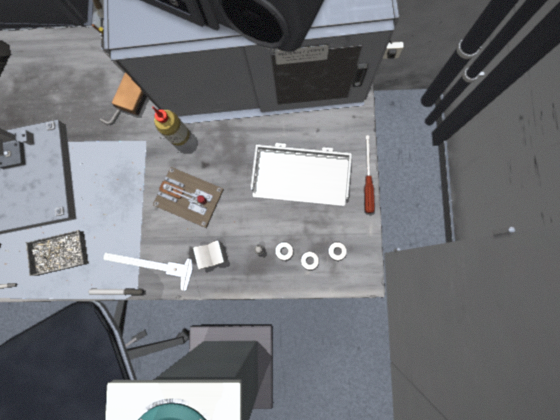

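View pics/scene1.png

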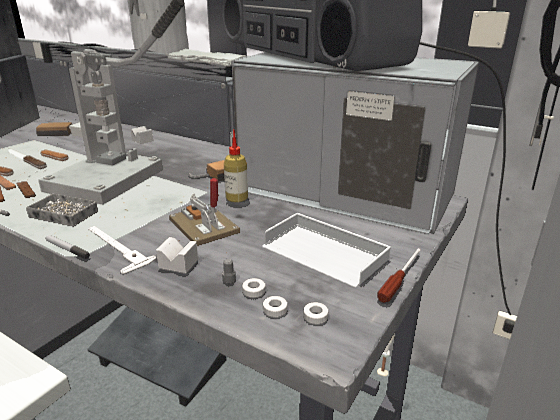

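The top view shows the die near (260,251), the collars near (284,252), (310,261) and (337,251), and the pan spanning (251..351, 147..205). I'll enlarge a crop to read these more closely.

Run:
```python
import cv2
a=cv2.imread('pics/top1.png')[135:285,185:385]; cv2.imwrite('pics/c1.png',cv2.resize(a,None,fx=4,fy=4,interpolation=cv2.INTER_CUBIC))
```

```text
(no output)
```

View pics/c1.png

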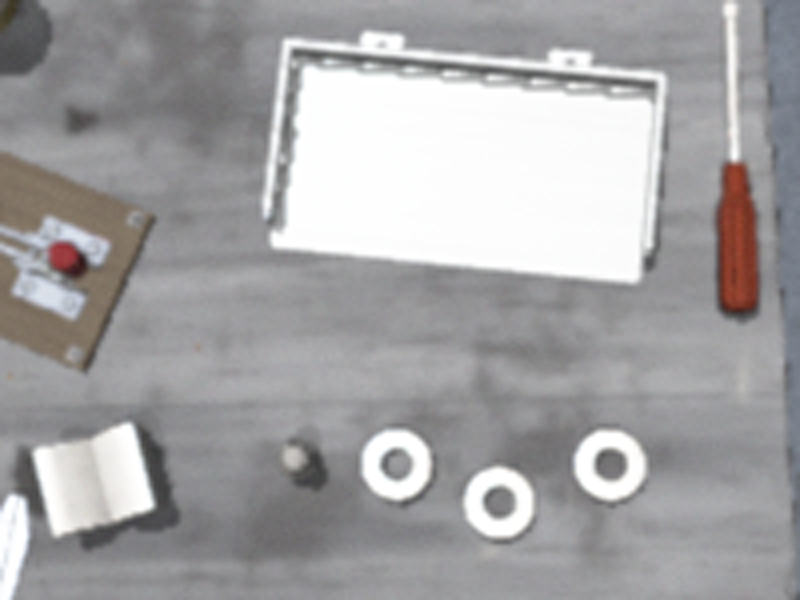

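The crop shows the collar centres at (397,465), (499,502) and (610,465), the die top at (295,457), and the lip front edge from (272,247) to (640,282). Pan back corners are at (287,42) and (664,75), and the handle top is at (66,257).

Run:
```python
import pickle
from h import *
d=pickle.load(open('cam.pkl','rb'))['top']
for n,u,v,z in [('c1',397,465,.014),('c2',499,502,.014),('c3',610,465,.014),('die',295,457,.043),('lipL',272,247,0),('lipR',640,282,0),('BL',287,42,.031),('BR',664,75,.031),('FL',267,215,.031),('FR',650,262,.031),('handle',66,257,.142),('base',150,215,.015),('base2',85,370,.015),('v',155,502,.042),('v',130,423,.042),('v',33,452,.042),('sd',740,315,.0),('sd2',720,240,.012)]:
    print(n,ray(d,u/4+185-.375,v/4+135-.375,z)[:2].round(4))
s=pickle.load(open('cam.pkl','rb'))['scene']
for u,v in [(254.5,287),(275,306),(316,313)]: print(ray(s,u,v,.014)[:2].round(4))
from scipy.spatial.transform import Rotation as R
o=r.get_obs(); print(R.from_rotvec(o['eef_rot']).as_matrix().round(3).tolist())
```

```text
c1 [ 0.4546 -0.2704]
c2 [ 0.4314 -0.3313]
c3 [ 0.4524 -0.3985]
die [ 0.4592 -0.2115]
lipL [ 0.593  -0.1935]
lipR [ 0.5654 -0.4226]
BL [ 0.7164 -0.2071]
BR [ 0.6884 -0.4385]
FL [ 0.6072 -0.1941]
FR [ 0.5726 -0.4252]
handle [ 0.5639 -0.0987]
base [ 0.6123 -0.1189]
base2 [ 0.516  -0.0793]
v [ 0.4343 -0.1285]
v [ 0.481  -0.1132]
v [ 0.4649 -0.0553]
sd [ 0.5434 -0.483 ]
sd2 [ 0.5885 -0.4709]
[ 0.4515 -0.2741]
[ 0.4259 -0.3345]
[ 0.4469 -0.4017]
[[-0.929, 0.371, -0.0], [0.371, 0.929, -0.001], [-0.0, -0.002, -1.0]]
```

Emit:
{"fn": "step_arm", "kwargs": {"moves": "0 0 0 0.5 -0.8 0 0.48;0 0 0 1 -1.6 0 0.48;0 0 0.5 1.5 -2.5 0 0.48;0 0 1 2 -3.4 0 0.48;0 0 1.5 2.5 -4.3 0 0.48;0 0 2 3 -5.2 0 0.48;0 0 2.5 3.5 -6.1 0 0.48;0 0 2.5 3.8 -7 0 0.48"}}

```text
time_s: 0.77
position: [0.3946, 0.3213, 0.1849]
eef_rot: [0.184, 3.136, -0.0]
force: [0.2, -0.4, -0.1]
gripper_width: 0.441
gripper_force: 0.0
```

Emit:
{"fn": "step_arm", "kwargs": {"moves": "0 0 0 0.1 -0.9 0 0.48;0 0 0 0.2 -1.9 0 0.48;0 0 0 0.2 -2.9 0 0.48;0 0 0 0.2 -3.9 0 0.48;0 0 0 0.2 -4.9 0 0.48;0 0 0 0.2 -5.9 0 0.48;0 0 0 0.2 -6.9 0 0.48;0 0 0 0.2 -7.9 0 0.48"}}

```text
time_s: 1.43
position: [0.4004, 0.0058, 0.185]
eef_rot: [0.185, 3.136, 0.001]
force: [1.1, 0.2, 0.5]
gripper_width: 0.262
gripper_force: 0.0
```

Emit:
{"fn": "step_arm", "kwargs": {"moves": "0 0 0 0 -1 0 0.48;0 0 0 0 -2 0 0.48;0 0 0 0.1 -3 0 0.48;0 0 0 0.1 -4 0 0.48;0 0 0 0.2 -5 0 0.48;0 0 0 0.2 -6 -0.5 0.48;0 0 0 0.25 -6.8 -1 0.48;0 0 0 0.25 -6.8 -1.5 0.48"}}

```text
time_s: 2.1
position: [0.4106, -0.2717, 0.1249]
eef_rot: [0.197, 3.133, -0.008]
force: [-0.4, 0.1, 0.3]
gripper_width: 0.258
gripper_force: 0.0
```

Run:
```python
from h import *
import pickle
o=r.get_obs(); d=snap('wrist','w1.png'); pickle.dump((o,d),open('w1.pkl','wb')); print(o['position'],o['eef_rot'],d['hand_eye'].round(3).tolist(),d['camera_matrix'].tolist())
```

```text
[ 0.41057931 -0.27169212  0.12485213] [ 0.19736596  3.13313233 -0.00819372] [[0.0, -0.963, -0.269, 0.075], [1.0, 0.0, 0.0, 0.0], [-0.0, -0.269, 0.963, -0.199], [0.0, 0.0, 0.0, 1.0]] [[350.4102968922066, 0.0, 279.87807462035084], [0.0, 350.4102968922066, 207.0202979552062], [0.0, 0.0, 1.0]]
```

View pics/w1.png

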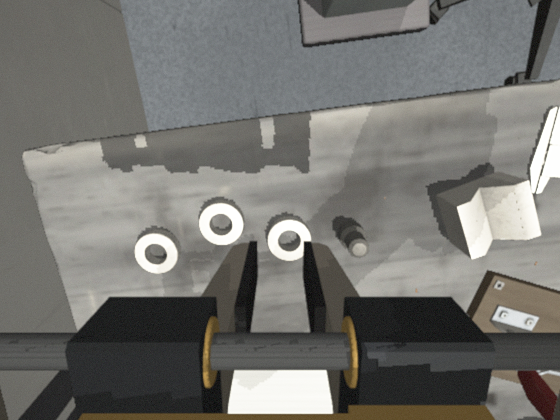

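The wrist view shows c1 at (289,239), c2 at (221,222), c3 at (157,253) and the die top at (358,247), with the fingertips either side of about x=280.

Run:
```python
from h import *
import pickle
from scipy.spatial.transform import Rotation as R
o,d=pickle.load(open('w1.pkl','rb'))
T=np.eye(4);T[:3,:3]=R.from_rotvec(o['eef_rot']).as_matrix();T[:3,3]=o['position'];T=T@d['hand_eye']
for u,v,z in [(289,239,.014),(221,222,.014),(157,253,.014),(358,247,.043)]: print(ray(d,u,v,z,T)[:2].round(4))
print(r.get_obs()['position'],r.get_obs()['eef_rot'])
```

```text
[ 0.4541 -0.2687]
[ 0.4295 -0.3295]
[ 0.4527 -0.3956]
[ 0.4576 -0.2099]
[ 0.40795708 -0.26657307  0.12083981] [-1.93690719e-01 -3.12982850e+00  6.35043164e-04]
```

Emit:
{"fn": "step_arm", "kwargs": {"moves": "0 0 0 0 0 -0.7 0.48;0 0 0 0 0 -1.4 0.48;0 0 0 0 0 -2 0.48;0 0 0 0 0 -2.5 0.48;0 0 0 0 0 -2.6 0.48;0 0 0 0 0 -2.6 0.48"}}

```text
time_s: 2.65
position: [0.4102, -0.2632, 0.0203]
eef_rot: [-0.184, -3.133, -0.002]
force: [-0.6, -0.2, 0.3]
gripper_width: 0.258
gripper_force: 0.0
```

Emit:
{"fn": "step_arm", "kwargs": {"moves": "0 0 0 0 0 -0.2 0.48;0 0 0 0.05 -0.01 -0.35 0.48;0 0 0 0.2 -0.02 -0.35 0.48;0 0 0 0.4 -0.05 -0.35 0.48;0 0 0 0.6 -0.07 -0.35 0.48;0 0 0 0.8 -0.1 -0.35 0.48;0 0 0 1 -0.12 -0.35 0.48;0 0 0 1.2 -0.14 -0.35 0.48"}}

```text
time_s: 3.32
position: [0.4603, -0.27, 0.0072]
eef_rot: [0.185, 3.136, -0.0]
force: [0.6, -0.3, -0.3]
gripper_width: 0.261
gripper_force: 0.0
```

Emit:
{"fn": "step_arm", "kwargs": {"moves": "0 0 0 0.2 -0.02 0 0.48;0 0 0 0.4 -0.05 0 0.48;0 0 0 0.6 -0.07 0 0.48;0 0 0 0.8 -0.08 0 0.48;0 0 0 1 -0.06 0 0.48;0 0 0 1.2 -0.04 0 0.48;0 0 0 1.4 -0.01 0 0.48;0 0 0 1.6 0.02 0 0.48"}}

```text
time_s: 3.98
position: [0.5238, -0.2689, 0.0069]
eef_rot: [-0.185, -3.136, -0.0]
force: [0.3, -0.2, -0.6]
gripper_width: 0.258
gripper_force: 0.0
```

Emit:
{"fn": "step_arm", "kwargs": {"moves": "0 0 0 0.2 0.02 0 0.48;0 0 0 0.4 0.04 0 0.48;0 0 0 0.6 0.06 0 0.48;0 0 0 0.8 0.08 0 0.48;0 0 0 1 0.1 0 0.48;0 0 0 1.2 0.12 0 0.48;0 0 0 1.4 0.14 0 0.48;0 0 0 1.6 0.16 0 0.48"}}

```text
time_s: 4.65
position: [0.5878, -0.2626, 0.007]
eef_rot: [-0.185, -3.136, -0.0]
force: [-0.4, 0.5, 0.1]
gripper_width: 0.26
gripper_force: 0.0
```

Emit:
{"fn": "step_arm", "kwargs": {"moves": "0 0 0 0.2 0.02 0 0.48;0 0 0 0.4 0.04 0 0.48;0 0 0 0.6 0.06 0 0.48;0 0 0 0.75 0.07 0 0.48;0 0 0 0.85 0.08 0 0.48;0 0 0 0.9 0.09 0 0.48;0 0 0 0.9 0.09 0 0.48"}}

```text
time_s: 5.23
position: [0.6233, -0.259, 0.0069]
eef_rot: [-0.185, -3.136, -0.0]
force: [0.1, 0.4, -0.6]
gripper_width: 0.261
gripper_force: 0.0
```

Run:
```python
from h import *
d=snap('scene','s2.png'); im=cv2.imread('pics/s2.png')[190:340,190:440]; cv2.imwrite('pics/s2c.png',cv2.resize(im,None,fx=3,fy=3,interpolation=cv2.INTER_CUBIC))
```

```text
(no output)
```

View pics/s2c.png

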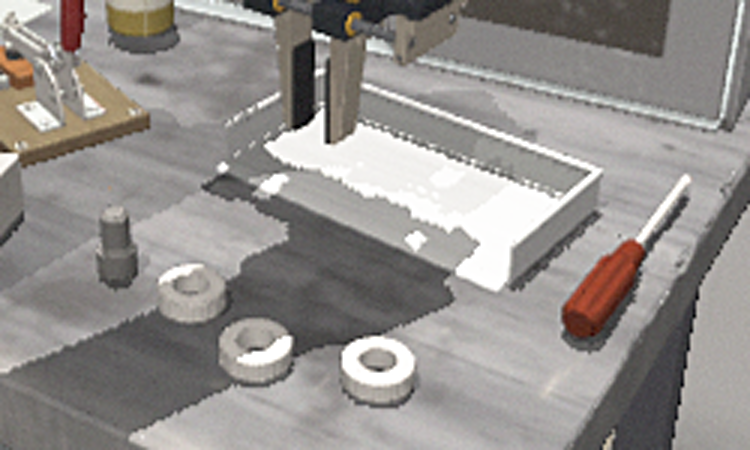

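Collar 1 hasn't moved: it is still at crop (193,293), and the fingertips are at crop (300,128) and (340,142). I need to find where the tips really are.

```bash
python3 - <<'E'
from h import *
import pickle
s=pickle.load(open('cam.pkl','rb'))['scene']
o=r.get_obs(); print(o['position'],o['eef_rot'],o['gripper_width'],o['qpos'].round(3))
T=np.linalg.inv(s['pose'])
for z in (0,.007,.02,.03,.05):
  for dy in (-.021,.021):
    p=T[:3]@np.array([*(o['position'][:2]+np.array([.12,.993])*dy),z,1]); q=s['camera_matrix']@(p/p[2]); print(z,dy,((q[:2]-[190,190])*3).round())
E
python3 - <<'E'
import cv2,sys
sys.path.insert(0,'.')
import os; os.chdir('.')
from h import *
d=snap('wrist','w2.png')
E
```

```text
[ 0.62286327 -0.25912005  0.00687456] [-1.85368391e-01 -3.13579085e+00 -6.92117664e-05] 0.25808096066972513 [ 0.039  0.748  0.443  1.668 -0.41   0.819  2.115]
0 -0.021 [341. 188.]
0 0.021 [294. 168.]
0.007 -0.021 [342. 179.]
0.007 0.021 [294. 160.]
0.02 -0.021 [342. 163.]
0.02 0.021 [294. 144.]
0.03 -0.021 [342. 151.]
0.03 0.021 [294. 131.]
0.05 -0.021 [343. 125.]
0.05 0.021 [294. 106.]
```

View pics/w2.png

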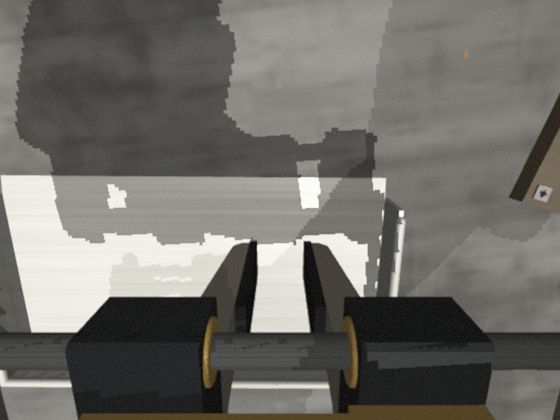

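The tips sit about 27 mm above the reported TCP. They passed over collar 1 without touching it, and the scene rays, the wrist view and the zero force all agree. I'll go back behind collar 1 and find the true tip height there.

Emit:
{"fn": "step_arm", "kwargs": {"moves": "0 0 0 0 0 0.8 0.48;0 0 0 -0.9 0 1.3 0.48;0 0 0 -1.9 0 1.3 0.48;0 0 0 -2.9 -0.05 1.3 0.48;0 0 0 -3.9 -0.1 1.3 0.48;0 0 0 -4.8 -0.15 1.3 0.48;0 0 0 -5.4 -0.15 1 0.48;0 0 0 -5.4 -0.15 0.3 0.48"}}

```text
time_s: 6.0
position: [0.4034, -0.2665, 0.0213]
eef_rot: [0.194, 3.132, -0.001]
force: [1.2, -0.1, 0.3]
gripper_width: 0.26
gripper_force: 0.0
```

Emit:
{"fn": "step_arm", "kwargs": {"moves": "0 0 0 0 0 -0.2 0.48;0 0 0 0 0 -0.4 0.48;0 0 0 0 0 -0.5 0.48;0 0 0 0 0 -0.5 0.48"}}

```text
time_s: 6.33
position: [0.4075, -0.2651, -0.0015]
eef_rot: [-0.184, -3.136, -0.0]
force: [0.8, 0.5, 0.9]
gripper_width: 0.256
gripper_force: 0.0
```

Run:
```python
from h import *
d=snap('scene','s3.png'); im=cv2.imread('pics/s3.png')[215:335,205:365]; cv2.imwrite('pics/s3c.png',cv2.resize(im,None,fx=5,fy=5,interpolation=cv2.INTER_CUBIC))
o=r.get_obs(); print(o['position'],o['force'])
T=np.linalg.inv(d['pose'])
for z in (-.01,.0,.01,.02,.03):
  for dy in (-.021,.021):
    p=T[:3]@np.array([*(o['position'][:2]+np.array([.12,.993])*dy),z,1]); q=d['camera_matrix']@(p/p[2]); print(z,dy,((q[:2]-[205,215])*5).round())
```

```text
[ 0.40769016 -0.26526013 -0.00101259] [ 0.08632849 -0.15617204 -0.41658021]
-0.01 -0.021 [200. 495.]
-0.01 0.021 [114. 447.]
0.0 -0.021 [199. 472.]
0.0 0.021 [113. 424.]
0.01 -0.021 [198. 449.]
0.01 0.021 [111. 401.]
0.02 -0.021 [197. 425.]
0.02 0.021 [110. 378.]
0.03 -0.021 [196. 401.]
0.03 0.021 [108. 355.]
```

View pics/s3c.png

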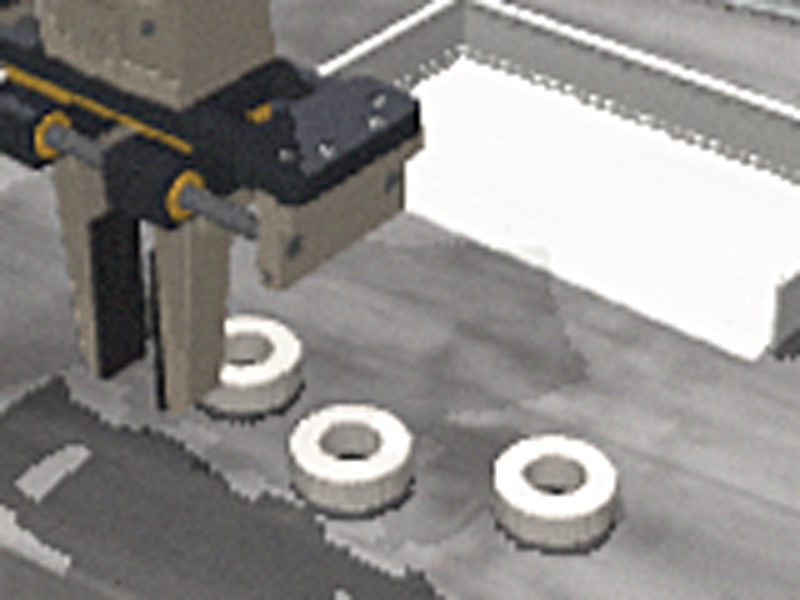

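The fingertip bottoms are at crop (190,400) and (100,377), which puts the tips about 28 mm above the reported TCP. The three collars are undisturbed. I'll lower in steps and watch the force.

Emit:
{"fn": "step_arm", "kwargs": {"moves": "0 0 0 0 0 -0.15 0.48;0 0 0 0 0 -0.3 0.48;0 0 0 0 0 -0.45 0.48;0 0 0 0 0 -0.45 0.48"}}

```text
time_s: 6.72
position: [0.4065, -0.2647, -0.02]
eef_rot: [-0.185, -3.135, -0.001]
force: [-0.6, -0.9, -0.9]
gripper_width: 0.26
gripper_force: 0.0
```

Emit:
{"fn": "step_arm", "kwargs": {"moves": "0 0 0 0 0 -0.04 0.48;0 0 0 0 0 -0.08 0.48;0 0 0 0 0 -0.08 0.48"}}

```text
time_s: 6.97
position: [0.4069, -0.2651, -0.0224]
eef_rot: [-0.185, -3.136, -0.0]
force: [0.4, 0.1, 0.5]
gripper_width: 0.26
gripper_force: 0.0
```

Emit:
{"fn": "step_arm", "kwargs": {"moves": "0 0 0 0 0 -0.03 0.48;0 0 0 0 0 -0.05 0.48;0 0 0 0 0 -0.05 0.48"}}

```text
time_s: 7.22
position: [0.407, -0.2651, -0.0242]
eef_rot: [0.185, 3.136, 0.0]
force: [0.0, -0.2, 0.3]
gripper_width: 0.253
gripper_force: 0.0
```

Emit:
{"fn": "step_arm", "kwargs": {"moves": "0 0 0 0 0 -0.025 0.48;0 0 0 0 0 -0.025 0.48"}}

```text
time_s: 7.38
position: [0.407, -0.2651, -0.0253]
eef_rot: [0.185, 3.136, 0.0]
force: [-0.3, 0.1, 0.0]
gripper_width: 0.262
gripper_force: 0.0
```

Emit:
{"fn": "step_arm", "kwargs": {"moves": "0 0 0 0 0 -0.025 0.48;0 0 0 0 0 -0.025 0.48"}}

```text
time_s: 7.55
position: [0.407, -0.2651, -0.0263]
eef_rot: [-0.185, -3.136, -0.0]
force: [-0.6, 0.1, 0.8]
gripper_width: 0.26
gripper_force: 0.0
```

Emit:
{"fn": "step_arm", "kwargs": {"moves": "0 0 0 0 0 -0.025 0.48;0 0 0 0 0 -0.025 0.48"}}

```text
time_s: 7.72
position: [0.407, -0.2651, -0.0273]
eef_rot: [-0.185, -3.136, -0.0]
force: [0.5, -0.3, -0.4]
gripper_width: 0.258
gripper_force: 0.0
```

Emit:
{"fn": "step_arm", "kwargs": {"moves": "0 0 0 0 0 -0.025 0.48;0 0 0 0 0 -0.025 0.48"}}

```text
time_s: 7.88
position: [0.407, -0.2651, -0.0283]
eef_rot: [-0.185, -3.136, -0.0]
force: [-0.1, -0.8, 0.3]
gripper_width: 0.261
gripper_force: 0.0
```

Run:
```python
from h import *
o=r.get_obs(); d=snap('scene','s4.png'); im=cv2.imread('pics/s4.png')[235:335,205:345]; cv2.imwrite('pics/s4c.png',cv2.resize(im,None,fx=5.5,fy=5.5,interpolation=cv2.INTER_CUBIC))
print(o['position'],o['force'])
T=np.linalg.inv(d['pose'])
for z in (-.005,.0,.005,.01):
  for dy in (-.012,-.030):
   for dx in (-.01,.01):
    p=T[:3]@np.array([*(o['position'][:2]+np.array([.12,.993])*dy+np.array([.993,-.12])*dx),z,1]); q=d['camera_matrix']@(p/p[2]); print(z,dy,dx,((q[:2]-[205,235])*5.5).round())
```

```text
[ 0.40696927 -0.26510578 -0.02833866] [-0.13132786 -0.80344247  0.31582312]
-0.005 -0.012 -0.01 [175. 427.]
-0.005 -0.012 0.01 [219. 396.]
-0.005 -0.03 -0.01 [217. 451.]
-0.005 -0.03 0.01 [261. 419.]
0.0 -0.012 -0.01 [174. 414.]
0.0 -0.012 0.01 [218. 383.]
0.0 -0.03 -0.01 [217. 438.]
0.0 -0.03 0.01 [260. 406.]
0.005 -0.012 -0.01 [174. 402.]
0.005 -0.012 0.01 [218. 371.]
0.005 -0.03 -0.01 [216. 425.]
0.005 -0.03 0.01 [260. 393.]
0.01 -0.012 -0.01 [173. 389.]
0.01 -0.012 0.01 [217. 358.]
0.01 -0.03 -0.01 [216. 412.]
0.01 -0.03 0.01 [260. 380.]
```

View pics/s4c.png

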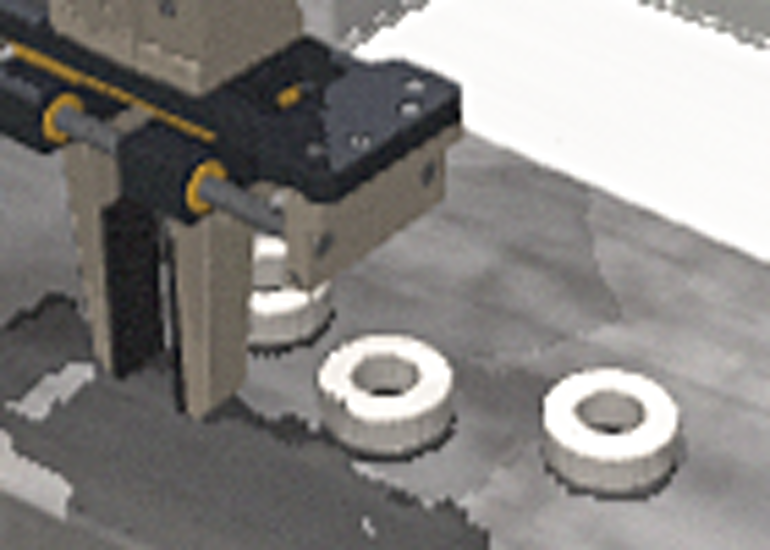

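The lowest finger corner is at crop (193,420), so the tip is about 2 mm above the bench at a reported z of -0.028, an offset of roughly 30 mm. I'll push at a reported z of -0.024, which puts the tip near 6 mm.

Emit:
{"fn": "step_arm", "kwargs": {"moves": "0 0 0 0 0 0.1 0.48;0 0 0 0.15 -0.02 0.1 0.48;0 0 0 0.3 -0.03 0.1 0.48;0 0 0 0.45 -0.05 0.1 0.48;0 0 0 0.6 -0.07 0.1 0.48;0 0 0 0.8 -0.1 0.1 0.48;0 0 0 1 -0.12 0.1 0.48;0 0 0 1.2 -0.14 0.1 0.48"}}

```text
time_s: 8.6
position: [0.4558, -0.2708, -0.0243]
eef_rot: [-0.185, -3.136, -0.0]
force: [-0.5, -0.7, 0.1]
gripper_width: 0.264
gripper_force: 0.5
```

Emit:
{"fn": "step_arm", "kwargs": {"moves": "0 0 0 0.2 -0.02 0 0.48;0 0 0 0.4 -0.05 0 0.48;0 0 0 0.6 -0.07 0 0.48;0 0 0 0.8 -0.08 0 0.48;0 0 0 1 -0.06 0 0.48;0 0 0 1.2 -0.04 0 0.48;0 0 0 1.4 -0.01 0 0.48;0 0 0 1.6 0.02 0 0.48"}}

```text
time_s: 9.27
position: [0.5198, -0.2697, -0.0242]
eef_rot: [-0.185, -3.136, -0.0]
force: [-1.0, 0.1, 1.0]
gripper_width: 0.258
gripper_force: 0.4
```

Run:
```python
from h import *
d=snap('scene','s5.png'); im=cv2.imread('pics/s5.png')[190:340,190:440]; cv2.imwrite('pics/s5c.png',cv2.resize(im,None,fx=3,fy=3,interpolation=cv2.INTER_CUBIC))
```

```text
(no output)
```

View pics/s5c.png

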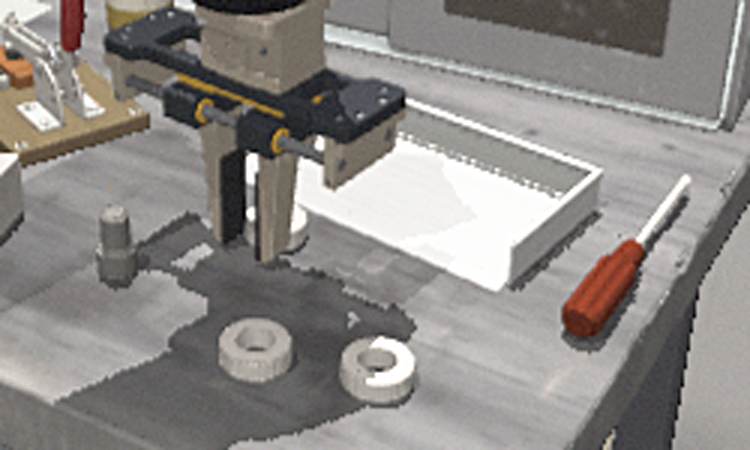

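Collar 1 is now ahead of the fork, at about crop (283,225), and nothing else has moved. I'll continue the push.

Emit:
{"fn": "step_arm", "kwargs": {"moves": "0 0 0 0.2 0.02 0 0.48;0 0 0 0.4 0.04 0 0.48;0 0 0 0.6 0.06 0 0.48;0 0 0 0.8 0.08 0 0.48;0 0 0 1 0.1 0 0.48;0 0 0 1.2 0.12 0 0.48;0 0 0 1.4 0.14 0 0.48;0 0 0 1.6 0.16 0 0.48"}}

```text
time_s: 9.98
position: [0.5836, -0.2636, -0.0242]
eef_rot: [-0.185, -3.136, 0.0]
force: [-1.6, -0.2, 2.0]
gripper_width: 0.256
gripper_force: 1.1
```

Emit:
{"fn": "step_arm", "kwargs": {"moves": "0 0 0 0.2 0.02 0 0.48;0 0 0 0.4 0.04 0 0.48;0 0 0 0.6 0.06 0 0.48;0 0 0 0.75 0.07 0 0.48;0 0 0 0.87 0.08 0 0.48;0 0 0 0.95 0.09 0 0.48;0 0 0 0.95 0.09 0 0.48"}}

```text
time_s: 10.57
position: [0.6219, -0.2598, -0.0243]
eef_rot: [0.184, 3.135, -0.0]
force: [-0.8, -0.3, 0.9]
gripper_width: 0.26
gripper_force: 0.2
```

Emit:
{"fn": "step_arm", "kwargs": {"moves": "0 0 0 -0.3 0.03 0 0.48;0 0 0 -0.4 0.03 0.9 0.48;0 0 0 -0.9 0 1.7 0.48;0 0 0 -1.8 -0.3 1.8 0.48;0 0 0 -2.7 -0.6 1.8 0.48;0 0 0 -3.6 -0.9 1.8 0.48;0 0 0 -4.5 -1.2 1.8 0.48;0 0 0 -5.4 -1.5 1.8 0.48"}}

```text
time_s: 11.23
position: [0.4036, -0.3201, 0.048]
eef_rot: [0.185, 3.135, -0.0]
force: [-0.0, -0.1, -0.3]
gripper_width: 0.26
gripper_force: 0.0
```

Emit:
{"fn": "step_arm", "kwargs": {"moves": "0 0 0 -0.45 -0.16 0 0.48;0 0 0 -0.46 -0.16 0 0.48;0 0 0 -0.46 -0.16 -0.6 0.48;0 0 0 -0.46 -0.16 -1.2 0.48;0 0 0 -0.46 -0.16 -1.6 0.48;0 0 0 -0.46 -0.16 -1.75 0.48;0 0 0 -0.46 -0.16 -1.78 0.48;0 0 0 -0.46 -0.16 -1.78 0.48"}}

```text
time_s: 11.9
position: [0.3872, -0.3263, -0.0234]
eef_rot: [0.185, 3.136, -0.0]
force: [-0.3, -0.1, 0.6]
gripper_width: 0.256
gripper_force: 0.0
```

```bash
cat > chk.py <<'E'
from h import *
# bright top faces of collars, colour blobs in scene view -> world at z
d=snap('scene','tmp.png')
g=cv2.cvtColor(d['color'],cv2.COLOR_RGB2GRAY)
c=cv2.HoughCircles(cv2.resize(g,None,fx=1,fy=1.35),cv2.HOUGH_GRADIENT,1,12,param1=120,param2=14,minRadius=9,maxRadius=15)
for u,v,rad in (c[0] if c is not None else []):
    p=ray(d,u,v/1.35,.014)
    if .38<p[0]<.72 and -.46<p[1]<-.15: print(p[:2].round(3),rad)
print(r.get_obs()['position'])
E
python3 chk.py
```

```text
[ 0.446 -0.4  ] 14.4
[ 0.435 -0.324] 14.4
[ 0.55  -0.323] 12.1
[ 0.417 -0.341] 9.6
[ 0.38742131 -0.32666022 -0.02284639]
```

Emit:
{"fn": "step_arm", "kwargs": {"moves": "0 0 0 0.15 -0.02 0 0.48;0 0 0 0.3 -0.03 0 0.48;0 0 0 0.45 -0.04 0 0.48;0 0 0 0.6 -0.04 0 0.48;0 0 0 0.8 -0.04 0 0.48;0 0 0 1 -0.03 0 0.48;0 0 0 1.2 -0.03 0 0.48;0 0 0 1.4 -0.02 0 0.48"}}

```text
time_s: 12.62
position: [0.4432, -0.3272, -0.0233]
eef_rot: [-0.185, -3.136, 0.0]
force: [-2.4, -0.1, 1.9]
gripper_width: 0.261
gripper_force: 1.7
```

Emit:
{"fn": "step_arm", "kwargs": {"moves": "0 0 0 0.2 0 0 0.48;0 0 0 0.4 0.01 0 0.48;0 0 0 0.6 0.01 0 0.48;0 0 0 0.8 0.01 0 0.48;0 0 0 1 0.02 0 0.48;0 0 0 1.2 0.02 0 0.48;0 0 0 1.4 0.03 0 0.48;0 0 0 1.6 0.03 0 0.48"}}

```text
time_s: 13.28
position: [0.5074, -0.3258, -0.0234]
eef_rot: [-0.185, -3.136, -0.0]
force: [-2.6, -0.4, 3.0]
gripper_width: 0.262
gripper_force: 1.8
```

Emit:
{"fn": "step_arm", "kwargs": {"moves": "0 0 0 0.2 0 0 0.48;0 0 0 0.4 0.01 0 0.48;0 0 0 0.6 0.01 0 0.48;0 0 0 0.8 0.01 0 0.48;0 0 0 1 0.02 0 0.48;0 0 0 1.2 0.02 0 0.48;0 0 0 1.4 0.03 0 0.48;0 0 0 1.6 0.03 0 0.48"}}

```text
time_s: 13.95
position: [0.5711, -0.3245, -0.0235]
eef_rot: [-0.185, -3.136, -0.001]
force: [-6.0, -0.6, 5.1]
gripper_width: 0.259
gripper_force: 3.1
```

Emit:
{"fn": "step_arm", "kwargs": {"moves": "0 0 0 0.2 0 0 0.48;0 0 0 0.4 0.01 0 0.48;0 0 0 0.6 0.01 0 0.48;0 0 0 0.8 0.01 0 0.48;0 0 0 0.95 0.01 0 0.48;0 0 0 1.05 0.01 0 0.48;0 0 0 1.1 0.01 0 0.48;0 0 0 1.1 0.01 0 0.48"}}

```text
time_s: 14.62
position: [0.6151, -0.3243, -0.0234]
eef_rot: [0.185, 3.136, -0.0]
force: [-2.0, 0.1, 3.6]
gripper_width: 0.26
gripper_force: 1.8
```

Emit:
{"fn": "step_arm", "kwargs": {"moves": "0 0 0 -0.3 0.03 0 0.48;0 0 0 -0.4 0.03 0.9 0.48;0 0 0 -0.9 0 1.7 0.48;0 0 0 -1.7 -0.4 1.8 0.48;0 0 0 -2.6 -0.7 1.8 0.48;0 0 0 -3.5 -1 1.8 0.48;0 0 0 -4.4 -1.4 1.8 0.48;0 0 0 -5.16 -1.78 1.8 0.48"}}

```text
time_s: 15.28
position: [0.4067, -0.3957, 0.0486]
eef_rot: [0.186, 3.135, -0.0]
force: [-0.3, -0.3, -0.3]
gripper_width: 0.263
gripper_force: 0.0
```

Emit:
{"fn": "step_arm", "kwargs": {"moves": "0 0 0 0 0 0 0.48;0 0 0 0 0 0 0.48;0 0 0 0 0 -0.6 0.48;0 0 0 0 0 -1.2 0.48;0 0 0 0 0 -1.6 0.48;0 0 0 0 0 -1.75 0.48;0 0 0 0 0 -1.8 0.48;0 0 0 0 0 -1.8 0.48"}}

```text
time_s: 15.95
position: [0.4092, -0.3952, -0.0236]
eef_rot: [0.183, 3.136, 0.0]
force: [-0.7, 0.9, 0.5]
gripper_width: 0.263
gripper_force: 0.0
```

```bash
python3 chk.py
```

```text
[ 0.455 -0.4  ] 9.6
[ 0.40934224 -0.39563477 -0.02296895]
```

Emit:
{"fn": "step_arm", "kwargs": {"moves": "0 0 0 0.15 -0.02 0 0.48;0 0 0 0.3 -0.03 0 0.48;0 0 0 0.45 -0.04 0 0.48;0 0 0 0.6 -0.04 0 0.48;0 0 0 0.8 -0.02 0 0.48;0 0 0 1 0 0 0.48;0 0 0 1.2 0.02 0 0.48;0 0 0 1.4 0.03 0 0.48"}}

```text
time_s: 16.67
position: [0.465, -0.3942, -0.0234]
eef_rot: [-0.185, -3.136, -0.0]
force: [-1.1, -0.1, 1.3]
gripper_width: 0.263
gripper_force: 1.0
```

Emit:
{"fn": "step_arm", "kwargs": {"moves": "0 0 0 0.2 0.01 0 0.48;0 0 0 0.4 0.03 0 0.48;0 0 0 0.6 0.05 0 0.48;0 0 0 0.8 0.06 0 0.48;0 0 0 1 0.08 0 0.48;0 0 0 1.2 0.09 0 0.48;0 0 0 1.4 0.1 0 0.48;0 0 0 1.6 0.11 0 0.48"}}

```text
time_s: 17.33
position: [0.529, -0.3898, -0.0234]
eef_rot: [0.185, 3.136, 0.0]
force: [-1.2, -0.2, 1.6]
gripper_width: 0.256
gripper_force: 1.0
```

Emit:
{"fn": "step_arm", "kwargs": {"moves": "0 0 0 0.2 0.01 0 0.48;0 0 0 0.4 0.03 0 0.48;0 0 0 0.6 0.04 0 0.48;0 0 0 0.8 0.05 0 0.48;0 0 0 1 0.06 0 0.48;0 0 0 1.2 0.06 0 0.48;0 0 0 1.4 0.06 0 0.48;0 0 0 1.6 0.06 0 0.48"}}

```text
time_s: 18.0
position: [0.5933, -0.3873, -0.0235]
eef_rot: [0.185, 3.136, 0.0]
force: [-0.4, 0.7, 0.5]
gripper_width: 0.26
gripper_force: 0.6
```

Emit:
{"fn": "step_arm", "kwargs": {"moves": "0 0 0 0.15 0 0 0.48;0 0 0 0.27 0 0 0.48;0 0 0 0.35 0 0 0.48;0 0 0 0.35 0 0 0.48"}}

```text
time_s: 18.33
position: [0.6071, -0.3874, -0.0235]
eef_rot: [0.184, 3.136, -0.0]
force: [0.7, 0.4, 0.6]
gripper_width: 0.263
gripper_force: 0.0
```

Now I'll back off, lift away and look from above.

Emit:
{"fn": "step_arm", "kwargs": {"moves": "0 0 0 -0.3 0.03 0 0.48;0 0 0 -0.4 0.03 0.9 0.48;0 0 0 -0.9 0 1.9 0.48;0 0 0 -1.8 0 2.6 0.48;0 0 0 -2.7 0 3.3 0.48;0 0 0 -3.6 0 4 0.48;0 0 0 -4.5 0.2 4 0.48;0 0 0 -5 0.4 4 0.48"}}

```text
time_s: 19.0
position: [0.4034, -0.3734, 0.139]
eef_rot: [0.191, 3.132, -0.003]
force: [-0.0, -0.5, -0.0]
gripper_width: 0.262
gripper_force: 0.0
```

Run:
```python
from h import *
d=snap('top','t9.png'); im=cv2.imread('pics/t9.png')[135:285,185:385]
a=cv2.resize(im,None,fx=3,fy=3,interpolation=cv2.INTER_CUBIC)
# contrast-stretch brights so white collars show on the white floor
b=np.clip((a.astype(float)-200)*255/55,0,255)
m=np.where(a.min(2,keepdims=True)>205,b*.6+100,a*.6).astype(np.uint8)
s=snap('scene','s9.png'); im=cv2.imread('pics/s9.png')[200:330,215:415]
c=cv2.resize(im,(600,390),interpolation=cv2.INTER_CUBIC)[:150+0]
cv2.imwrite('pics/f.png',np.vstack([m,c]))
```

```text
(no output)
```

View pics/f.png

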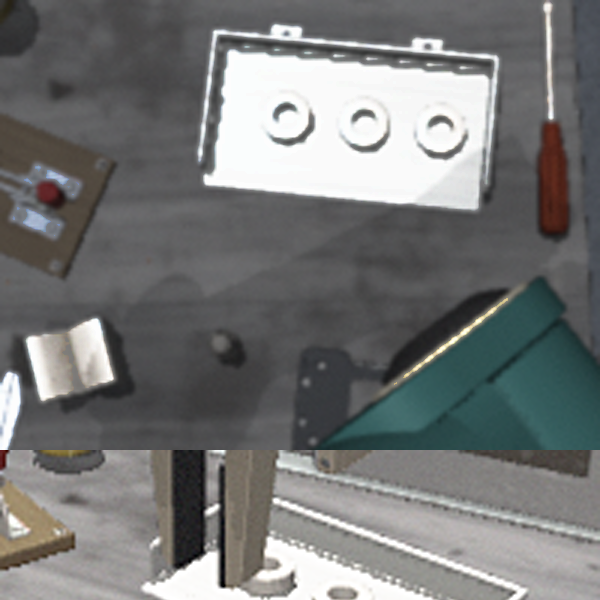

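The collars lie flat in the middle of the pan at (288,117), (364,124) and (440,130). The die at (221,342), the V-block and the screwdriver are where they were.

Emit:
{"fn": "step_arm", "kwargs": {"moves": "0 0 0 0 0 0 0.48;0 0 0 0 0 0 0.48;0 0 0 0 0 0 0.48;0 0 0 0 0 0 0.48"}}

```text
time_s: 19.43
position: [0.4072, -0.3716, 0.1361]
eef_rot: [-0.183, -3.136, 0.001]
force: [0.2, -0.5, 0.3]
gripper_width: 0.26
gripper_force: 0.0
```

```bash
python3 -c "
from rig import r
print(r.hand_in())"
```

```text
the job is handed in; nothing more can be done
None
```

All three collars were swept flat and wholly into the pan in about 19 s, the die, V-block and screwdriver look unmoved in the last top view, and the job is handed in (no verdict was returned).

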